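Shorten the walking cane by one hole

ROBOT

A 6-joint arm with a two-finger parallel gripper is mounted at the origin on the work surface. World frame = base frame: x ahead of the robot, y to its left, z up, the work surface at z = 0. Lengths are in m, angles in degrees, forces in N, time in s.
With the tool pointing down it reaches from about 0.25 to 0.725 m from the base axis. Payload 9.7 kg.
Tool frame: the origin (TCP) lies between the finger pads; the fingertips stand 17 mm ahead of it and the grasp point (between the pads) lies 2 mm behind it; z points along the fingers, y is the direction in which the jaws open and shut (so a half turn about z gives the same grasp; the last joint's range is limited). The gripper opens to 85 mm and grips with 20 to 120 N. Pads are 22 mm wide; open, the fingers measure 114 mm over their backs; the gripper's body (76 mm by 85 mm) begins 54 mm behind the grasp point. The pads swing forward as they close: fully open they stand 13 mm farther back than shut.
Start: joints at [-76.834, 4.979, 10.078, 95.1, 0, 90], TCP at [0.125, -0.536, 0.248] pointing down, gripper open.
Joint ranges: [-179.16, 179.16], [-48.56, 103.87], [-65.8, 70.77], [-126.05, 130.52], [-82.76, 87.17], [-180, 180]. Speed limits (degrees/s): [127.2, 127.2, 147.25, 180, 180, 180].

INTERFACE

Orientations are given as [roll, pitch, yaw] about the fixed x, y, z axes, in that order (R = Rz(yaw) Ry(pitch) Rx(roll)).
In Python, from workcell import monitor, cams, order gives the robot as it stands. The module is installed in compiled form; this text tells all that it offers.
- The arm moves only by the shell command python3 -m handwheel 'ROWS' [OPENING] [FORCE]. ROWS is JSON, a list of rows, each a list of 6 numbers: the shift along the tool's x, y, z in m, then the turn, a rotation vector about the tool's x, y, z in degrees. In form: [[tx, ty, tz, wx, wy, wz], ...]. A call has exactly 8 rows; each row shifts and turns the commanded pose from where the row before left it, along the tool's axes as they then stand; what a row does not reach is not made up. A row lasts 1/12 s, in which the tool goes at most 41.7 mm and 7.16 degrees, less where a joint would pass 70% of its speed; a pose out of reach is approached as far as the arm can. A call is refused whole if a number of a shift passes 0.0417 or a number of a turn 7.16, either way. A call with a gripper value outside its range is refused whole. OPENING is the opening, from -1 (shut) to 1 (fully open), set as the call begins (- or left out, the last holds). The fingers move at their own pace and stop on an object; FORCE is the grip in N (left out, the last holds). Time passes only in rows, so rows that do not move let the fingers close, or fill a call up. It gives the time, the measured TCP pose, the force and the opening at its end, in the units of the state.
- monitor.get_obs(): the state, without advancing time (a new reading comes with each control period).
- cams.camera(name): name is "scene" or "side" or "wrist"; returns a dict with "img" (480x640x3 uint8, red, green, blue), "depth" (480x640 float32, m along the optical axis (not along the pixel's ray), 0 where there is no reading), "fx", "fy", "cx", "cy" (pixels), "distortion" ([k1, k2, p1, p2, k3] as OpenCV has them; the pictures are not rectified), "rvec" (rotation vector, rad) and "tvec" (3), from world to camera coordinates, as OpenCV has them; the wrist camera has in their place "tool_from_camera" (4x4, takes a point from camera to tool coordinates, whose origin is the TCP and whose axes are the flange's). Camera axes: x right, y down, z forward; pixel columns grow to the right and rows downward; lengths in m; the calibration is good to about 2 mm. A picture is of the moment at which its call begins: read the wrist's pose just before it.
- order.job_done(): hands the job in, once; it reports no verdict.
The state is a dict: "time": time; "q": joint angles; "qd": joint speeds; "joint_efforts": joint torques, N m; "ee_pos": TCP position; "tcp_rot": TCP orientation; "wrist_force": force on the tool from outside, world axes, zero at the start; "torque": the same for the moment, N m; "opening": finger opening in m.
Only numpy, scipy, OpenCV 4.12 (cv2) and the standard library are available. Lean on these libraries where they do the work, as an engineer would, in place of code of your own. Each camera call takes 0.05 s, during which the arm holds its last target. There are 200 camera calls.

TASK

Shorten the blue walking cane by one hole: squeeze the brass spring button in and slide the upper tube down over the lower shaft, whose rubber foot can be braced against the side of the wooden charging dock, until the button clicks fully out in the very next hole. Ease it home by feel without ramming the dock, then let go; leave the cane lying flat on the shelf with its button out, and leave the phone, bowl, flashlight and key where they are.

Things in the scene. Friction and masses are not known exactly. Their poses are not given: they have to be found in the camera images.
- cane: Upper part of the loose walking cane, lying flat: blue tube 22 mm thick, x = -460 to 55 mm, black collar at its end (25 mm thick, x = 43 to 57), dark wooden handle 36 mm thick, 166 mm across at x = -490. Origin: on the table under the tube's axis (which is 18 mm up), below the hole that first holds the button. x runs along the cane to the rubber foot, z up. Cane 738 mm long, 0.35 to 0.5 kg.
- button_tip (a point): Top of the domed brass spring button, 10 mm thick, fixed to the lower shaft; it sticks 5 mm out of the tube's side, level, to the cane's +y, and locks tube to shaft. Pinching the tube across the button presses it flush and grips the tube; then some 8 N along the cane makes the hole's edge ride over its dome. After 6 mm it stays trapped inside, and springs out at the next uncovered hole.
- cane_button (a joint): How far the button is pressed in, m: 0 fully out, 0.005 flush with the tube (4 N of spring force), about 0.007 trapped behind the 2 mm tube wall, 0.009 at the end of its travel.
- cane_shaft (a joint): How far the lower shaft has gone into the upper tube, m: 0 in the starting hole (0.8 mm of play either way), 0.025 in the very next hole (one hole shorter), 0.05 in the one after. Sliding friction about 4 N; the tubes cannot turn in one another.
- foot_end (a point): Centre of the flat end of the black rubber foot (36 mm thick, 40 mm long) on the aluminium lower shaft (18 mm thick), on the cane's axis 18 mm above the table, 245 mm beyond the button. Shaft, foot and button move as one.
- next_hole (a point): Mouth of the next hole in the upper tube (at x = -25, y = +11 mm of the cane, 18 mm up), where the button must end up; it moves with the tube. The five holes, 11.6 mm wide, lie in the +y side at x = +25, 0, -25, -50 and -75 mm.
- dock: Dark walnut charging dock screwed to the shelf (fixed): a solid block 190 (x) by 120 (y) by 50 mm high with a black charging puck, 92 mm across and 4 mm high, on top. Origin: centre of its underside. Its +y side (60 mm from the origin) faces the cane's foot, which starts 5 to 40 mm away from it. Leaning on it with over 30 N would strain it.
- phone: Olive rubber-cased phone, 152 (x) by 75 by 11 mm, lying on the dock's puck. Origin: centre of its underside.
- bowl: Amber glass bowl, 110 mm across and 45 mm high, standing beside the cane. Origin: centre of its underside.
- flashlight: Red plastic flashlight, about 150 mm long (x, lens at +x) and 42 mm thick at the head, lying beside the cane. Origin: under its middle.
- gate_key: Brass gate key, about 84 mm long (x) and 6 mm thick, lying flat on the robot's side of the cane. Origin: under its middle.

How it is judged:
By the outcome, as a careful person would: the job done as asked, in the order asked, and still so for the second after the job is handed in, with the robot touching nothing.
It also fails if it takes over 48 s, if anything falls off the work surface, if the arm or the gripper's body presses on something with over 40 N, if the wrist force passes 120 N, or if a joint passes its speed limit or range.

## Working session

There is one attempt and no reset: what is moved stays moved. The work goes in short steps, Python scripts to look and compute and a shell command to move; the robot and the scene stay as the last step left them, time stands still between calls to the robot, and variables do not carry over. Pictures are saved under pics/ and viewed, about 8 in all and at most 12, crops included, and the job is handed in when it is done.

```bash
mkdir -p pics
python3 - <<'E'
from workcell import monitor,cams
import cv2,numpy as np,pickle
o=monitor.get_obs();print(o)
for n in("scene","side","wrist"):
    c=cams.camera(n);pickle.dump(c,open(n+".pkl","wb"));cv2.imwrite(f"pics/{n}0.png",c["img"][:,:,::-1])
    print(n,{k:v for k,v in c.items() if k not in("img","depth")})
E
```

```text
{'time': 0.0, 'q': array([-7.68355835e+01,  5.01162662e+00,  1.00350629e+01,  9.50994767e+01,
       -1.61102693e-03,  8.99995488e+01]), 'qd': array([ 0.01809348,  0.01079815,  0.11741658,  0.02872712, -0.06196496,
       -0.09687315]), 'joint_efforts': array([-1.71438160e-04, -5.20384419e+01,  4.64808047e+01,  1.63295120e-02,
       -8.54031214e-05,  2.16636224e-06]), 'ee_pos': array([ 0.12520708, -0.53535142,  0.24758345]), 'tcp_rot': array([-1.79923960e+02,  1.61042674e-03,  1.31648698e+01]), 'wrist_force': array([-0.07107141,  0.40759616, -0.46833641]), 'torque': array([-0.03903092, -0.04762563, -0.01289484]), 'opening': 0.08523335105642572}
scene {'fx': 542.2908788987856, 'fy': 542.2908788987856, 'cx': 322.82876747096793, 'cy': 242.04846308433926, 'distortion': array([-0.00780724,  0.        ,  0.        ,  0.        ,  0.        ]), 'rvec': array([ 1.95896361,  1.38923495, -0.61633096]), 'tvec': array([-0.15085067, -0.32878282,  1.39406603])}
side {'fx': 433.54832553078785, 'fy': 433.54832553078785, 'cx': 324.082604445757, 'cy': 233.05889786733744, 'distortion': array([-0.00671004,  0.        ,  0.        ,  0.        ,  0.        ]), 'rvec': array([ 0.48306376, -2.60048151,  1.3108029 ]), 'tvec': array([0.52792678, 0.19709261, 0.54548808])}
wrist {'fx': 392.3429855771863, 'fy': 392.3429855771863, 'cx': 322.2063834130941, 'cy': 244.2806794842044, 'distortion': array([-0.0767587,  0.       ,  0.       ,  0.       ,  0.       ]), 'tool_from_camera': array([[-1.42443115e-03, -9.47366070e-01, -3.20149184e-01,
         8.27761261e-02],
       [ 9.99998715e-01, -1.58482066e-03,  2.40437901e-04,
        -6.65389573e-04],
       [-7.35161750e-04, -3.20148430e-01,  9.47367111e-01,
        -1.24741449e-01],
       [ 0.00000000e+00,  0.00000000e+00,  0.00000000e+00,
         1.00000000e+00]])}
```

View pics/scene0.png

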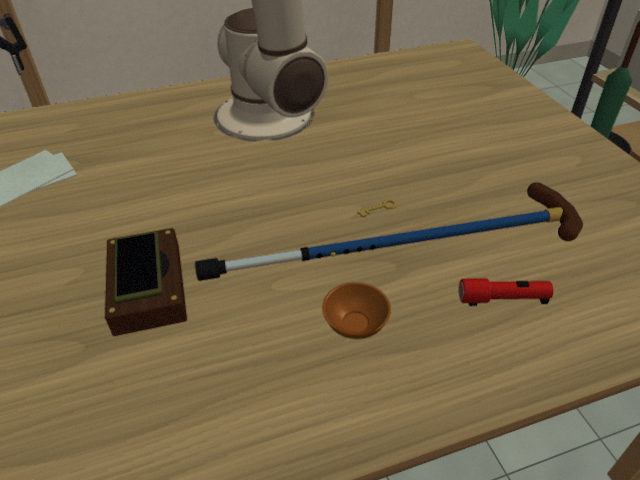

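View pics/side0.png

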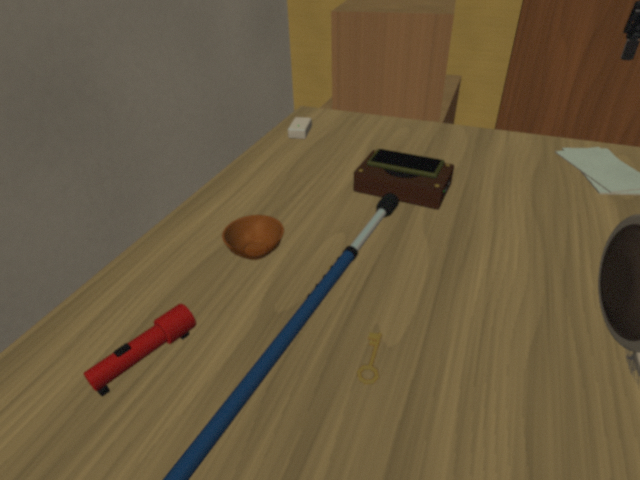

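```bash
cat > h.py <<'E'
import cv2,numpy as np,pickle
def ray(c,uv,T=None):
    K=np.array([[c["fx"],0,c["cx"]],[0,c["fy"],c["cy"]],[0,0,1]])
    p=cv2.undistortPoints(np.float64(uv).reshape(-1,1,2),K,c["distortion"]).reshape(-1,2)
    d=np.c_[p,np.ones(len(p))]
    if T is None:
        R=cv2.Rodrigues(c["rvec"])[0];return -R.T@c["tvec"],d@R
    return T[:3,3],d@T[:3,:3].T
def plane(c,uv,z,T=None):
    o,d=ray(c,uv,T);return o+d*((z-o[2])/d[:,2])[:,None]
def wristT(c,o):
    from scipy.spatial.transform import Rotation as Ro
    T=np.eye(4);T[:3,:3]=Ro.from_euler('xyz',o["tcp_rot"],degrees=True).as_matrix();T[:3,3]=o["ee_pos"]
    return T@c["tool_from_camera"]
def blue(c):
    h=cv2.cvtColor(c["img"],cv2.COLOR_RGB2HSV);return cv2.inRange(h,(100,120,40),(125,255,255))
def cxy(p):
    m=p.mean(0);v=np.linalg.svd(p-m)[2][0];return m,v
E
python3 - <<'E'
from h import *
for n in("scene","side"):
    c=pickle.load(open(n+".pkl","rb"));m=blue(c)
    k,l,st,_=cv2.connectedComponentsWithStats(m);i=1+st[1:,4].argmax()
    v,u=np.where(l==i);P=plane(c,np.c_[u,v],.018)[:,:2]
    mm,d=cxy(P);d=d*np.sign(-d[1]);t=(P-mm)@d
    # bin centres along the axis
    e=np.array([[P[(abs(t-a)<.01)].mean(0)] for a in np.linspace(t.min()+.03,t.max()-.03,8)]).reshape(-1,2)
    m2,d2=cxy(e);d2*=np.sign(-d2[1]);print(n,st[i],"axis",m2,d2,np.degrees(np.arctan2(d2[1],d2[0])),"ends",mm+d*t.min(),mm+d*t.max())
c=pickle.load(open("scene.pkl","rb"))
print(plane(c,[[333,253],[306,254],[320,254],[347,251],[360,249],[374,247],[197,270]],.018).round(4))
print(plane(c,[[188,262],[183,237],[185,297]],.05).round(4))
a=c["img"][170:350,100:400,::-1];cv2.imwrite("pics/s1.png",cv2.resize(a,(800,480),interpolation=3))
w=pickle.load(open("wrist.pkl","rb"))["img"][:,:,::-1];cv2.imwrite("pics/w0.png",w)
E
```

```text
scene [ 308  211  242   47 2348] axis [0.57343764 0.18323522] [-0.11931512 -0.99285644] -96.85257770983159 ends [0.60204239 0.42357976] [ 0.54471798 -0.05684951]
side [ 164  250  190  230 3943] axis [0.57144293 0.14325816] [-0.11382914 -0.99350034] -96.53609599668393 ends [0.59660447 0.35995692] [ 0.54639363 -0.07356229]
[[ 0.561  -0.0153  0.018 ]
 [ 0.547  -0.0625  0.018 ]
 [ 0.5556 -0.0385  0.018 ]
 [ 0.5646  0.0106  0.018 ]
 [ 0.5676  0.035   0.018 ]
 [ 0.5713  0.0613  0.018 ]
 [ 0.5214 -0.2567  0.018 ]]
[[ 0.5301 -0.2683  0.05  ]
 [ 0.463  -0.2669  0.05  ]
 [ 0.6086 -0.2852  0.05  ]]
```

View pics/s1.png

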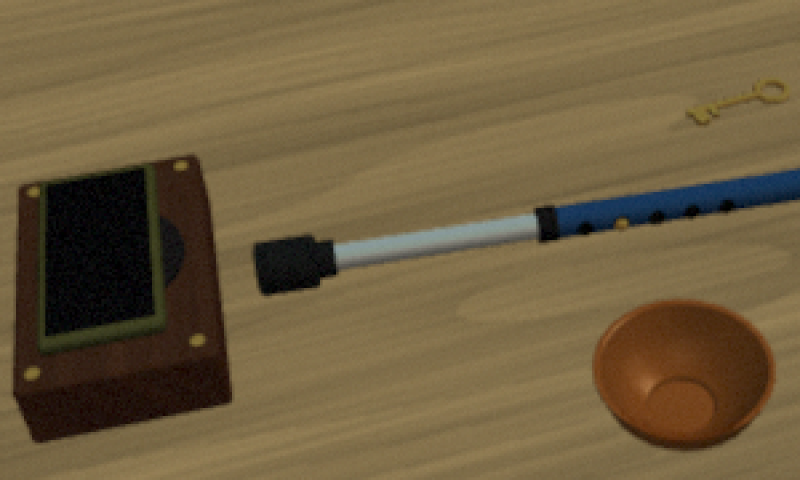

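View pics/w0.png

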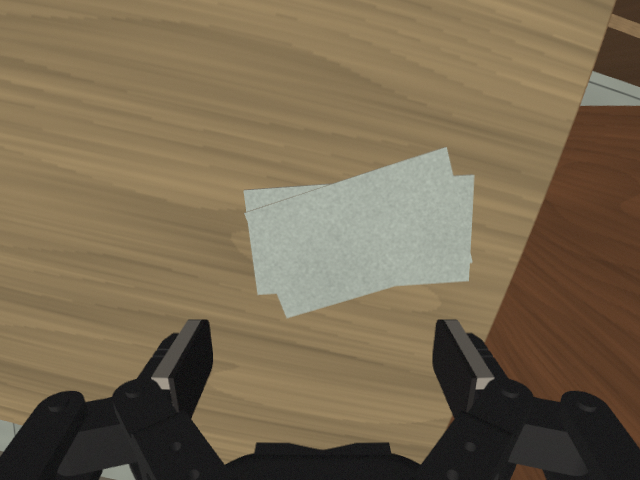

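Run:
```python
from h import *
from scipy.optimize import fsolve
c=pickle.load(open("scene.pkl","rb"))
print(plane(c,[[356,310]],.02),plane(c,[[358,214],[395,204]],.003))
def end(p,n=24,w=2.92):
    x=np.array([.1252,-.5354]);y=13.165
    for i in range(n):
        a=np.radians(y);x=x+p[0]*np.array([np.cos(a),np.sin(a)])+p[1]*np.array([np.sin(a),-np.cos(a)]);y+=w
    return x
print(fsolve(lambda p:end(p)-[.551,-.016],[.03,0]))
```

```text
[[ 0.7018779 -0.0264476  0.02     ]] [[0.45663808 0.07618961 0.003     ]
 [0.45231632 0.15981886 0.003     ]]
[ 0.02973547 -0.00203257]
```

```bash
python3 -m handwheel '[[0.0297,-0.002,0,0,0,-2.92],[0.0297,-0.002,0,0,0,-2.92],[0.0297,-0.002,0,0,0,-2.92],[0.0297,-0.002,0,0,0,-2.92],[0.0297,-0.002,0,0,0,-2.92],[0.0297,-0.002,0,0,0,-2.92],[0.0297,-0.002,0,0,0,-2.92],[0.0297,-0.002,0,0,0,-2.92]]' -0.05 40
python3 -m handwheel '[[0.0297,-0.002,0,0,0,-2.92],[0.0297,-0.002,0,0,0,-2.92],[0.0297,-0.002,0,0,0,-2.92],[0.0297,-0.002,0,0,0,-2.92],[0.0297,-0.002,0,0,0,-2.92],[0.0297,-0.002,0,0,0,-2.92],[0.0297,-0.002,0,0,0,-2.92],[0.0297,-0.002,0,0,0,-2.92]]'
python3 -m handwheel '[[0.0297,-0.002,0.01,0,0,-2.92],[0.0297,-0.002,0.01,0,0,-2.92],[0.0297,-0.002,0.01,0,0,-2.92],[0.0297,-0.002,0.01,0,0,-2.92],[0.0297,-0.002,0.01,0,0,-2.92],[0.0297,-0.002,0.01,0,0,-2.92],[0.0297,-0.002,0.01,0,0,-2.92],[0.0297,-0.002,0.01,0,0,-2.92]]'
python3 -m handwheel '[[0,0,0,0,0,0],[0,0,0,0,0,0],[0,0,0,0,0,0],[0,0,0,0,0,0],[0,0,0,0,0,0],[0,0,0,0,0,0],[0,0,0,0,0,0],[0,0,0,0,0,0]]'
cat > look.py <<'E'
import sys
from h import *
from workcell import monitor,cams
o=monitor.get_obs();c=cams.camera("wrist");T=wristT(c,o)
pickle.dump((c,o),open("w.pkl","wb"));cv2.imwrite(f"pics/{sys.argv[1]}.png",c["img"][:,:,::-1])
m=blue(c);k,l,st,_=cv2.connectedComponentsWithStats(m);i=1+st[1:,4].argmax()
v,u=np.where(l==i);P=plane(c,np.c_[u,v],.018,T)[:,:2]
y=P[:,1];e=[]
for a in np.arange(y.min()+.03,y.max()-.02,.01):
    q=P[abs(y-a)<.003,0];e.append([(q.min()+q.max())/2,a,q.max()-q.min()])
e=np.array(e);f=np.polyfit(e[:,1],e[:,0],1);print("axis x=%.4f%+.4f*y  yaw %.2f"%(f[1],f[0],90-np.degrees(np.arctan(f[0]))),"width",e[:,2].round(4),"yrange",y.min(),y.max())
print(o["ee_pos"],o["tcp_rot"],o["wrist_force"],o["time"])
h=cv2.cvtColor(c["img"],cv2.COLOR_RGB2HSV)
near=cv2.dilate((l==i).astype(np.uint8),np.ones((25,25)))
g=cv2.inRange(h,(15,110,80),(35,255,255))&(near*255)
k,l2,s2,ce=cv2.connectedComponentsWithStats(g)
for j in range(1,k):
    if s2[j,4]>25: print("gold",s2[j],ce[j],plane(c,[ce[j]],.018,T)[0])
E
python3 look.py w1
```

```text
time: 0.82
ee_pos: [0.3367, -0.4264, 0.2479]
tcp_rot: [-180.0, 0.0, 36.7]
wrist_force: [0.3, -0.2, -0.4]
opening: 0.0405
time: 1.48
ee_pos: [0.4864, -0.2432, 0.2479]
tcp_rot: [-180.0, -0.0, 60.0]
wrist_force: [0.6, 0.1, 0.1]
opening: 0.0409
time: 2.15
ee_pos: [0.5511, -0.0157, 0.1674]
tcp_rot: [-180.0, 0.0, 83.4]
wrist_force: [0.1, 0.3, -0.6]
opening: 0.0407
time: 2.82
ee_pos: [0.5511, -0.0177, 0.1684]
tcp_rot: [180.0, -0.0, 83.2]
wrist_force: [-0.6, 0.3, 0.3]
opening: 0.0407
axis x=0.5534+0.1177*y  yaw 83.29 width [0.0209 0.0206 0.021  0.0206 0.0204 0.0212 0.0209 0.0207 0.0213 0.0206
 0.0208 0.0213 0.0218 0.0215 0.0213] yrange -0.061582595959320224 0.13440703776443624
[ 0.5510783  -0.01767591  0.1684236 ] [ 1.79988729e+02 -1.60803963e-03  8.31978542e+01] [-0.64672534  0.25173146  0.28326156] 2.8167
gold [338 220   7  14  70] [340.78571429 226.2       ] [ 0.56507982 -0.015429    0.018     ]
```

View pics/w1.png

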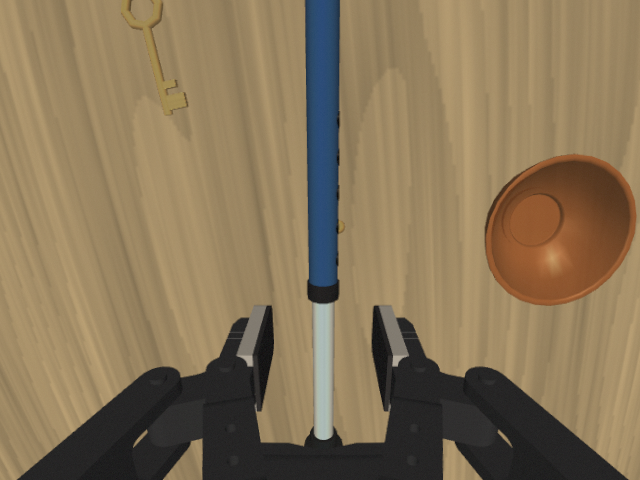

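```bash
python3 -m handwheel '[[0.002,0,0.02,0,0,0],[0,0,0.02,0,0,0],[0,0,0.02,0,0,0],[0,0,0.02,0,0,0],[0,0,0.02,0,0,0],[0,0,0.015,0,0,0],[0,0,0.01,0,0,0],[0,0,0.005,0,0,0]]'
python3 -m handwheel '[[0,0,0.004,0,0,0],[0,0,0.004,0,0,0],[0,0,0.004,0,0,0],[0,0,0.003,0,0,0],[0,0,0.003,0,0,0],[0,0,0,0,0,0],[0,0,0,0,0,0],[0,0,0,0,0,0]]'
python3 -m handwheel '[[0,0,0,0,0,0],[0,0,0,0,0,0],[0,0,0,0,0,0],[0,0,0,0,0,0],[0,0,0,0,0,0],[0,0,0,0,0,0],[0,0,0,0,0,0],[0,0,0,0,0,0]]' -1 40
python3 look.py w2
```

```text
time: 3.53
ee_pos: [0.5506, -0.0153, 0.0369]
tcp_rot: [-179.9, 0.0, 83.2]
wrist_force: [0.7, 0.7, -0.3]
opening: 0.0406
time: 4.2
ee_pos: [0.5514, -0.0152, 0.0205]
tcp_rot: [180.0, -0.0, 83.2]
wrist_force: [1.0, -0.1, -0.0]
opening: 0.0408
time: 4.87
ee_pos: [0.5519, -0.0152, 0.0209]
tcp_rot: [179.9, -0.0, 83.2]
wrist_force: [2.5, -0.6, 4.7]
opening: 0.0209
axis x=0.5536+0.1189*y  yaw 83.22 width [0.0219 0.0219 0.021  0.0219 0.0217 0.0223 0.0218 0.0209 0.0219 0.0219
 0.0221 0.0217] yrange -0.06735506811632269 0.10026613060378887
[ 0.55185267 -0.01524877  0.02089219] [ 1.79920110e+02 -5.40319147e-03  8.32485271e+01] [ 2.52763597 -0.55618838  4.69632804] 4.8667
```

View pics/w2.png

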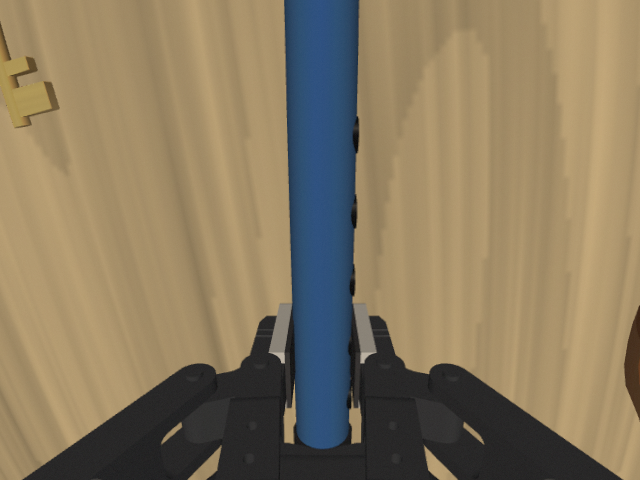

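```bash
python3 -m handwheel '[[-0.001,0,0,0,0,0],[-0.001,0,0,0,0,0],[-0.001,0,0,0,0,0],[-0.001,0,0,0,0,0],[-0.001,0,0,0,0,0],[-0.001,0,0,0,0,0],[-0.001,0,0,0,0,0],[-0.001,0,0,0,0,0]]'
```

```text
time: 5.58
ee_pos: [0.5507, -0.0223, 0.0209]
tcp_rot: [180.0, -0.1, 83.3]
wrist_force: [0.6, 4.6, 6.0]
opening: 0.0207
```

```bash
python3 -m handwheel '[[-0.0005,0,0,0,0,0],[-0.0005,0,0,0,0,0],[-0.0005,0,0,0,0,0],[-0.0005,0,0,0,0,0],[-0.0005,0,0,0,0,0],[-0.0005,0,0,0,0,0],[-0.0005,0,0,0,0,0],[-0.0005,0,0,0,0,0]]'
python3 -m handwheel '[[-0.0005,0,0,0,0,0],[-0.0005,0,0,0,0,0],[-0.0005,0,0,0,0,0],[-0.0005,0,0,0,0,0],[-0.0005,0,0,0,0,0],[-0.0005,0,0,0,0,0],[-0.0005,0,0,0,0,0],[-0.0005,0,0,0,0,0]]'
```

```text
time: 6.25
ee_pos: [0.5502, -0.0262, 0.0209]
tcp_rot: [180.0, -0.1, 83.3]
wrist_force: [0.9, 5.4, 6.5]
opening: 0.0208
time: 6.92
ee_pos: [0.5497, -0.0302, 0.0209]
tcp_rot: [180.0, -0.1, 83.3]
wrist_force: [0.6, 6.0, 6.7]
opening: 0.0208
```

```bash
python3 -m handwheel '[[-0.0005,0,0,0,0,0],[-0.0005,0,0,0,0,0],[-0.0005,0,0,0,0,0],[-0.0005,0,0,0,0,0],[-0.0005,0,0,0,0,0],[-0.0005,0,0,0,0,0],[-0.0005,0,0,0,0,0],[-0.0005,0,0,0,0,0]]'
python3 - <<'E'
from workcell import cams
import cv2,pickle
from h import *
c=cams.camera("scene");pickle.dump(c,open("scene2.pkl","wb"))
a=c["img"][170:350,100:400,::-1];cv2.imwrite("pics/s2.png",cv2.resize(a,(800,480),interpolation=3))
E
```

```text
time: 7.58
ee_pos: [0.5492, -0.0342, 0.0208]
tcp_rot: [180.0, -0.1, 83.3]
wrist_force: [0.5, 4.9, 6.8]
opening: 0.0208
```

View pics/s2.png

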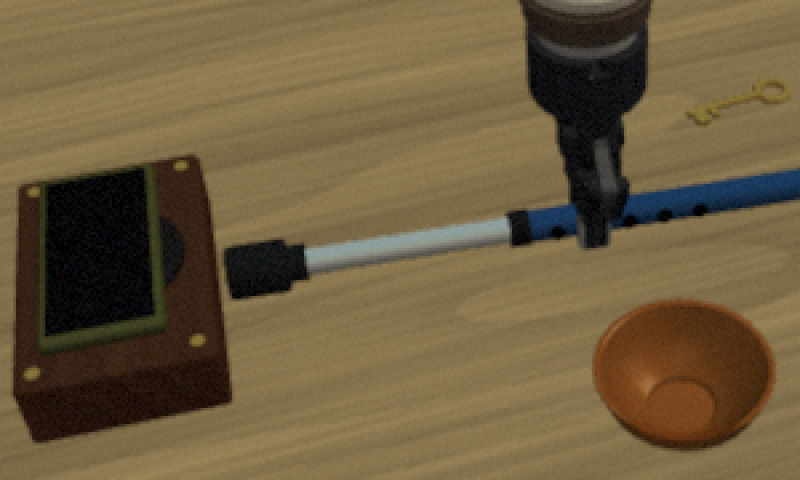

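```bash
python3 - <<'E'
from h import *
c=pickle.load(open("scene2.pkl","rb"));print(plane(c,[[173.5,229],[184.5,307]],.05))
E
python3 -m handwheel '[[-0.0005,0,0,0,0,0],[-0.0005,0,0,0,0,0],[-0.0005,0,0,0,0,0],[-0.0005,0,0,0,0,0],[-0.0005,0,0,0,0,0],[-0.0005,0,0,0,0,0],[-0.0005,0,0,0,0,0],[-0.0005,0,0,0,0,0]]'
```

```text
[[ 0.43515635 -0.28008137  0.05      ]
 [ 0.62941467 -0.28912888  0.05      ]]
time: 8.3
ee_pos: [0.5488, -0.0381, 0.0208]
tcp_rot: [180.0, -0.1, 83.3]
wrist_force: [0.7, 4.8, 6.0]
opening: 0.0209
```

```bash
python3 -m handwheel '[[-0.0005,0,0,0,0,0],[-0.0005,0,0,0,0,0],[-0.0005,0,0,0,0,0],[-0.0005,0,0,0,0,0],[-0.0005,0,0,0,0,0],[-0.0005,0,0,0,0,0],[-0.0005,0,0,0,0,0],[-0.0005,0,0,0,0,0]]'
python3 -m handwheel '[[-0.0003,0,0,0,0,0],[-0.0003,0,0,0,0,0],[-0.0003,0,0,0,0,0],[-0.0003,0,0,0,0,0],[-0.0003,0,0,0,0,0],[-0.0003,0,0,0,0,0],[-0.0003,0,0,0,0,0],[-0.0003,0,0,0,0,0]]'
```

```text
time: 8.97
ee_pos: [0.5484, -0.0416, 0.0209]
tcp_rot: [180.0, -0.2, 83.3]
wrist_force: [0.3, 8.5, 6.8]
opening: 0.0208
time: 9.63
ee_pos: [0.5481, -0.0437, 0.0208]
tcp_rot: [180.0, -0.2, 83.3]
wrist_force: [0.5, 9.0, 7.2]
opening: 0.0208
```

```bash
python3 -m handwheel '[[-0.0003,0,0,0,0,0],[-0.0003,0,0,0,0,0],[-0.0003,0,0,0,0,0],[-0.0003,0,0,0,0,0],[-0.0003,0,0,0,0,0],[-0.0003,0,0,0,0,0],[-0.0003,0,0,0,0,0],[-0.0003,0,0,0,0,0]]'
python3 -m handwheel '[[-0.0003,0,0,0,0,0],[-0.0003,0,0,0,0,0],[-0.0003,0,0,0,0,0],[-0.0003,0,0,0,0,0],[-0.0003,0,0,0,0,0],[-0.0003,0,0,0,0,0],[-0.0003,0,0,0,0,0],[-0.0003,0,0,0,0,0]]'
```

```text
time: 10.3
ee_pos: [0.5478, -0.0458, 0.0209]
tcp_rot: [180.0, -0.2, 83.3]
wrist_force: [0.3, 10.9, 6.3]
opening: 0.0206
time: 10.97
ee_pos: [0.5475, -0.0488, 0.0208]
tcp_rot: [180.0, -0.2, 83.3]
wrist_force: [1.0, 7.4, 6.7]
opening: 0.021
```

```bash
python3 -m handwheel '[[-0.0005,0,0,0,0,0],[-0.0005,0,0,0,0,0],[-0.0005,0,0,0,0,0],[-0.0005,0,0,0,0,0],[-0.0005,0,0,0,0,0],[-0.0005,0,0,0,0,0],[-0.0005,0,0,0,0,0],[-0.0005,0,0,0,0,0]]'
python3 -m handwheel '[[-0.0005,0,0,0,0,0],[-0.0005,0,0,0,0,0],[-0.0005,0,0,0,0,0],[-0.0005,0,0,0,0,0],[-0.0005,0,0,0,0,0],[-0.0005,0,0,0,0,0],[-0.0005,0,0,0,0,0],[-0.0005,0,0,0,0,0]]'
python3 - <<'E'
from workcell import cams
import cv2,pickle
c=cams.camera("scene");pickle.dump(c,open("scene3.pkl","wb"))
a=c["img"][230:290,170:390,::-1];cv2.imwrite("pics/s3.png",cv2.resize(a,(792,216),interpolation=3))
E
```

```text
time: 11.63
ee_pos: [0.547, -0.0528, 0.0208]
tcp_rot: [180.0, -0.2, 83.3]
wrist_force: [1.3, 7.8, 6.8]
opening: 0.0208
time: 12.3
ee_pos: [0.5465, -0.0568, 0.0208]
tcp_rot: [180.0, -0.2, 83.3]
wrist_force: [0.8, 8.2, 7.1]
opening: 0.0208
```

View pics/s3.png

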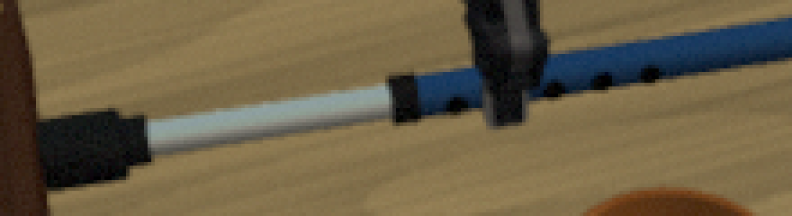

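```bash
python3 -m handwheel '[[-0.0005,0,0,0,0,0],[-0.0005,0,0,0,0,0],[-0.0005,0,0,0,0,0],[-0.0005,0,0,0,0,0],[-0.0005,0,0,0,0,0],[-0.0005,0,0,0,0,0],[-0.0005,0,0,0,0,0],[-0.0005,0,0,0,0,0]]'
python3 -m handwheel '[[-0.0003,0,0,0,0,0],[-0.0003,0,0,0,0,0],[-0.0003,0,0,0,0,0],[-0.0003,0,0,0,0,0],[-0.0003,0,0,0,0,0],[-0.0003,0,0,0,0,0],[-0.0003,0,0,0,0,0],[-0.0003,0,0,0,0,0]]'
```

```text
time: 13.02
ee_pos: [0.546, -0.0611, 0.0208]
tcp_rot: [180.0, -0.1, 83.3]
wrist_force: [0.1, 6.0, 6.3]
opening: 0.0208
time: 13.68
ee_pos: [0.5457, -0.0642, 0.0208]
tcp_rot: [180.0, -0.0, 83.3]
wrist_force: [0.2, 2.0, 6.8]
opening: 0.0208
```

```bash
python3 -m handwheel '[[-0.0002,0,0,0,0,0],[-0.0002,0,0,0,0,0],[-0.0002,0,0,0,0,0],[-0.0002,0,0,0,0,0],[-0.0002,0,0,0,0,0],[-0.0002,0,0,0,0,0],[0,0,0,0,0,0],[0,0,0,0,0,0]]'; python3 look.py w3
```

```text
time: 14.35
ee_pos: [0.5456, -0.0647, 0.0208]
tcp_rot: [180.0, -0.1, 83.3]
wrist_force: [0.7, 5.0, 7.0]
opening: 0.0209
axis x=0.5532+0.1183*y  yaw 83.25 width [0.0219 0.0218 0.0209 0.0219 0.0217 0.0223 0.0215 0.021  0.0219 0.0219
 0.0222 0.0217] yrange -0.11662305349455329 0.05082146799994779
[ 0.54560109 -0.06474219  0.02083146] [ 1.79965748e+02 -1.14456460e-01  8.32848707e+01] [0.69824623 4.95755517 7.04664393] 14.35
gold [354 268  12  28 236] [358.98728814 281.32627119] [ 0.56176255 -0.0404879   0.018     ]
```

Run:
```python
from h import *
c,o=pickle.load(open("w.pkl","rb"));T=wristT(c,o)
p=plane(c,[[366,281],[358.98,281.3]],.018,T)[:,:2];print(p)
n=np.array([.993,-.118]);a=np.array([.5532,0]);print((p-a)@n, (p-o["ee_pos"][:2])@[.118,.993])
cv2.imwrite("pics/w3c.png",cv2.resize(c["img"][160:420,230:430,::-1],None,fx=2.2,fy=2.2,interpolation=3))
```

```text
[[ 0.56425051 -0.04066143]
 [ 0.56176086 -0.04047744]]
[0.0157712  0.01327728] [0.02611283 0.02600175]
```

View pics/w3c.png

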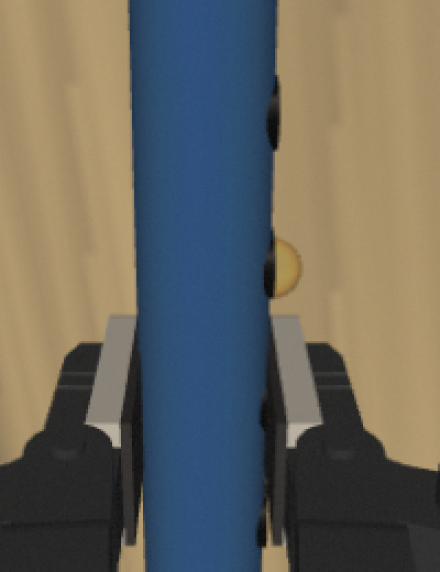

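```bash
python3 -m handwheel '[[0.0002,0,0,0,0,0],[0,0,0,0,0,0],[0,0,0,0,0,0],[0,0,0,0,0,0],[0,0,0,0,0,0],[0,0,0,0,0,0],[0,0,0,0,0,0],[0,0,0,0,0,0]]' -0.05
python3 -m handwheel '[[0,0,-0.005,0,0,0],[0,0,-0.01,0,0,0],[0,0,-0.015,0,0,0],[0,0,-0.02,0,0,0],[0,0,-0.02,0,0,0],[0,0,-0.02,0,0,0],[0,0,-0.02,0,0,0],[0,0,-0.02,0,0,0]]'
python3 -m handwheel '[[0,0,-0.01,0,0,0],[0,0,0,0,0,0],[0,0,0,0,0,0],[0,0,0,0,0,0],[0,0,0,0,0,0],[0,0,0,0,0,0],[0,0,0,0,0,0],[0,0,0,0,0,0]]'
python3 look.py w4
```

```text
time: 15.07
ee_pos: [0.5453, -0.0655, 0.0203]
tcp_rot: [-180.0, -0.0, 83.2]
wrist_force: [-0.5, -0.7, -0.8]
opening: 0.0403
time: 15.73
ee_pos: [0.5453, -0.0655, 0.1525]
tcp_rot: [179.9, -0.0, 83.2]
wrist_force: [1.3, 0.2, -0.0]
opening: 0.0405
time: 16.4
ee_pos: [0.5451, -0.0655, 0.1597]
tcp_rot: [-179.9, 0.0, 83.2]
wrist_force: [0.3, 0.4, -0.5]
opening: 0.0407
axis x=0.5530+0.1188*y  yaw 83.22 width [0.0206 0.0208 0.0213 0.0211 0.0203 0.0206 0.021  0.0215 0.0214 0.0206
 0.0208 0.0207 0.0218 0.0216 0.0214] yrange -0.11116798612432588 0.08445023962466087
[ 0.54511822 -0.06545553  0.15973869] [-1.79947665e+02  7.06143626e-04  8.32466745e+01] [ 0.28545098  0.40778812 -0.49746983] 16.4
gold [339 192   7  14  72] [342.    198.375] [ 0.5617574  -0.04087316  0.018     ]
```

View pics/w4.png

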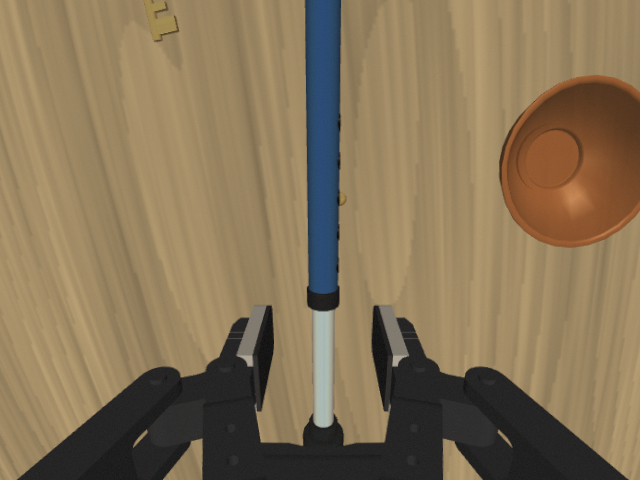

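```bash
python3 -c "
from workcell import order;print(order.job_done())"
```

```text
the job is handed in; nothing more can be done
None
```

The cane is now one hole shorter, with the button out in the very next hole, and the job is handed in. The robot's clock stood at about 16.4 s.

I gripped the tube across the button at 40 N, slid the cane about 26 mm until its foot met the dock, and eased the tube about 24 mm further.

**Force:** The readings at the end of each move peaked at about 11 N along the cane as the hole edge rode over the button. They fell to 2 N at the click. About 5 N of the push was table friction, and I did not record force between those readings.

**Last checks:**
- Before letting go, the wrist picture put the button tip about 15.8 mm from the cane's axis. Fully out is 16 mm.
- After letting go and lifting clear, the button sits in the third hole from the collar, with two empty holes on each side. The cane lies flat with nothing touching it.
- The key and bowl look undisturbed in the pictures. The phone and flashlight were outside the last picture, so I did not check them afterwards; the arm never went near the flashlight and only passed high over the phone.
- No check failed. The two camera estimates of the cane's axis differed by about 4 mm at first, and the closer wrist view settled it. My first estimate of the dock's face was about 15 mm too near the cane; I re-measured it before contact.

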